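Pull the airing flap shut with the hook pole

TASK

Pick up the hook pole, drop its hook through the ring eye at the top of the tilted-open airing flap and pull the flap fully upright, shut, without slamming it. Then unhook and stand the pole back down on the vanity, on its hook tip and paddle foot as you found it, without dropping it, and leave the flap shut and the pump bottle where it stands.

Things in the scene. Friction and masses are not known exactly. Their poses are not given: they have to be found in the camera images.
- pole: Hook pole, 0.13 kg (mm): level 14 square aluminium bar, 274 long, standing on a 7 round hook bent straight down in front and a white paddle foot (60 wide, 52 high) behind. Origin on the vanity under the black grip sleeve (balance point); x to the hook, z up. Bar centre z 52, underside 45; hook at x 120, z 0 (tip) to 44; foot at x -150. The hookless brush is not it; either may be left or right.
- flap_ring (a point): Centre of the dark steel ring eye (mm: hole 32, wire 6) mid-width on the robot's side of the top rail of the glass flap. Axes of the flap: y along hinge, x away from robot, z up the pane. Hinge line at x +36, z -165. Hole axis within 35 deg of vertical at any flap angle. Flap 300 wide, 180 high, hinged 85 above the vanity on a tiled sill (100 x 360 x 80) between posts 308 apart, 230 high, open above.
- flap (a joint): Angle of the airing flap, rad: 0 shut (upright, at its stop), growing as its top tilts away from the robot; starts at 0.55 to 0.8, far stop 0.95. A stiff friction hinge holds it wherever it is left; about 2 to 3 N at the ring moves it.
- dispenser: Bystander: stainless steel pump bottle, 66 mm across, 180 mm high, left or right of the flap. Origin: centre of its underside, z up.

How it is judged (in metres and radians):
On the way, in this order (a step that is already met when the one before it is completed fails the run):
1. the pole's hook is through the ring while the flap is still open (value of joint flap above 0.4 rad and x of flap_ring in the frame of pole between 0.1035 and 0.1365 m and y of flap_ring in the frame of pole between -0.0165 and 0.0165 m and z of flap_ring in the frame of pole between 0.004 and 0.042 m), for 0.2 s.
2. the flap has been swung shut with the hook in the ring (value of joint flap below 0.12 rad and x of flap_ring in the frame of pole between 0.1035 and 0.1365 m and y of flap_ring in the frame of pole between -0.0165 and 0.0165 m and z of flap_ring in the frame of pole between 0.004 and 0.042 m), for 0.1 s.
At the end, for the whole second after the job is handed in: The flap is shut to within 0.12 rad (7 deg), the pole stands at rest on the vanity on its hook tip and foot (within 12 mm in height and 10 deg of upright), and the pump bottle is within 30 mm of where it was (value of joint flap below 0.12 rad and height (world z) of pole between -0.012 and 0.012 m and angle between pole's own z axis and vertical below 0.17 rad and linear speed of pole below 0.03 m/s and distance of dispenser from where it was at the start of the episode below 0.03 m); the robot touches nothing.
It fails at once if the pump bottle was knocked (moved more than 30 mm) (distance of dispenser from where it was at the start of the episode above 0.03 m).
It fails at once if the flap was slammed (faster than 2.5 rad/s) (velocity of joint flap below -2.5 rad/s).
It fails at once if the pole was let go more than 50 mm above the vanity (height (world z) of pole above 0.05 m and contact force between the fingers and pole below 0.1 N).
It also fails if it takes over 58 s, if anything falls off the work surface, if the arm or the gripper's body presses on something with over 40 N, if the wrist force passes 120 N, or if a joint passes its speed limit or range.

ROBOT

A 6-joint arm with a two-finger parallel gripper is mounted at the origin on the work surface. World frame = base frame: x ahead of the robot, y to its left, z up, the work surface at z = 0. Lengths are in mm, angles in degrees, forces in N, time in s.
With the tool pointing down it reaches from about 350 to 850 mm from the base axis. Payload 8.1 kg.
Tool frame: the origin (TCP) lies at the very end of the fingers, on their centre line; the grasp point (between the pads) lies 19 mm behind it; x points along the fingers, z is the direction in which the jaws open and shut, and the axes are right-handed (so a half turn about x gives the same grasp; the last joint's range is limited). The gripper opens to 85 mm and grips with 20 to 120 N. Pads are 22 mm wide; open, the fingers measure 114 mm over their backs; the gripper's body (76 mm by 85 mm) begins 54 mm behind the grasp point. The pads swing forward as they close: fully open they stand 13 mm farther back than shut.
Start: joints at [60.023, 7.471, 85.268, -0, 87.261, -4.893], TCP at [254.349, 543.426, 231.292] pointing down, gripper open.
Joint ranges: [-169.43, 169.43], [-51.17, 129.36], [1.28, 143.12], [-76.62, 256.62], [0, 156.53], [-152.29, 152.29]. Speed limits (degrees/s): [136.94, 136.94, 159.86, 180, 180, 180].

INTERFACE

Orientations are given as [roll, pitch, yaw] about the fixed x, y, z axes, in that order (R = Rz(yaw) Ry(pitch) Rx(roll)).
In Python, from workcell import r gives the robot as it stands. The module is installed in compiled form; this text tells all that it offers.
- The arm moves only by the shell command python3 -m jog 'ROWS' [OPENING] [FORCE]. ROWS is JSON, a list of rows, each a list of 2 entries, a list of its own where there are three numbers: the shift along the tool's x, y, z in m, then the turn, a rotation vector about the tool's x, y, z in degrees. In form: [[[tx, ty, tz], [ax, ay, az]], ...]. A call has 1 to 5 rows; each row is the pose to reach, as a shift and turn from the pose commanded when the call began, along the tool's axes at that moment; what a row does not reach only later rows make up. A row lasts 1/10 s, in which the tool goes at most 50 mm and 8.59 degrees, less where a joint would pass 70% of its speed; a pose out of reach is approached as far as the arm can. A call with a gripper value outside its range is refused whole. OPENING is the opening, from 0 (shut) to 1 (fully open), set as the call begins (- or left out, the last holds). The fingers move at their own pace and stop on an object; FORCE is the grip in N (left out, the last holds). Time passes only in rows, so rows that repeat a pose let the fingers close. It gives the time, the measured TCP pose, the force and the opening at its end, in the units of the state.
- r.read_state(): the state, without advancing time (a new reading comes with each control period).
- r.capture(name): name is "scene" or "top" or "wrist"; returns the picture (420x560x3 uint8, blue, green, red); there is no depth.
- r.get_calibration(name): a dict with "K" (3x3 intrinsics, pixels), "distortion" ([k1, k2, p1, p2, k3] as OpenCV has them; the pictures are not rectified), "T" (4x4, takes a point from camera to world coordinates). Camera axes: x right, y down, z forward; pixel columns grow to the right and rows downward; lengths in mm; the calibration is good to about 2 mm. A picture is of the moment at which its call begins: read the wrist's pose just before it. get_calibration takes no time and is no camera call; for the wrist camera it gives the pose at the moment of the call.
- r.job_done(): hands the job in, once; it reports no verdict.
The state is a dict: "time_s": time; "q": joint angles; "joint_velocities": joint speeds; "joint_torque": joint torques, N m; "eef_pos": TCP position; "orientation": TCP orientation; "wrist_force": force on the tool from outside, world axes, zero at the start; "torque": the same for the moment, N m; "gripper_width": opening from 0.0 (shut) to 1.0 (fully open).
Only numpy, scipy, OpenCV 4.12 (cv2) and the standard library are available. Lean on these libraries where they do the work, as an engineer would, in place of code of your own. Each camera call takes 0.05 s, during which the arm holds its last target. There are 200 camera calls.

## Working session

There is one attempt and no reset: what is moved stays moved. The work goes in short steps, Python scripts to look and compute and a shell command to move; the robot and the scene stay as the last step left them, time stands still between calls to the robot, and variables do not carry over. Pictures are saved under pics/ and viewed, about 8 in all and at most 12, crops included, and the job is handed in when it is done.

```bash
mkdir -p pics
cat > h.py <<'E'
import numpy as np, cv2
from workcell import r
def cap(name,fn):
    c=r.get_calibration(name); im=r.capture(name); cv2.imwrite('pics/'+fn,im); np.savez('pics/'+fn+'.npz',K=c['K'],d=c['distortion'],T=c['T']); return im
def ray(fn,uv):
    c=np.load('pics/'+fn+'.npz'); p=cv2.undistortPoints(np.array([[uv]],float),c['K'],c['d'])[0,0]
    T=c['T']; d=T[:3,:3]@np.array([p[0],p[1],1]); return T[:3,3],d/np.linalg.norm(d)
def plane(fn,uv,z):
    o,d=ray(fn,uv); return o+d*(z-o[2])/d[2]
def tri(f1,u1,f2,u2):
    o1,d1=ray(f1,u1);o2,d2=ray(f2,u2)
    s=np.linalg.lstsq(np.c_[d1,-d2],o2-o1,rcond=None)[0]
    a,b=o1+d1*s[0],o2+d2*s[1]; return (a+b)/2,np.linalg.norm(a-b)
E
python3 - <<'E'
from h import *
a=cap('scene','s0.png');b=cap('top','t0.png')
for n in('scene','top'):print(n,np.round(r.get_calibration(n)['T'],2).tolist())
print(r.read_state())
E
```

```text
scene [[0.42, 0.67, -0.61, 1243.47], [0.91, -0.3, 0.3, -345.48], [0.02, -0.68, -0.73, 1023.85], [0.0, 0.0, 0.0, 1.0]]
top [[-0.0, -0.99, 0.15, 351.61], [-1.0, 0.0, 0.02, -12.01], [-0.02, -0.15, -0.99, 1230.6], [0.0, 0.0, 0.0, 1.0]]
{'time_s': 0.1, 'q': array([ 6.00227805e+01,  7.51324600e+00,  8.53228909e+01, -4.89652720e-04,
        8.72649554e+01, -4.89651434e+00]), 'joint_velocities': array([ 0.06115125, -0.18172992, -0.10374482,  0.05972121,  0.03232817,
        0.0091296 ]), 'joint_torque': array([ 3.64620209e-04, -5.70957363e+01, -5.01938653e+01, -2.07418461e-04,
        8.29275290e-03,  4.30813589e-05]), 'eef_pos': array([254.09252038, 542.96988021, 230.32509631]), 'orientation': array([ 175.38066283,   89.89890656, -119.70001849]), 'wrist_force': array([-0.05095922,  0.23404505,  0.211277  ]), 'torque': array([-0.02020511,  0.0620257 ,  0.04416447]), 'gripper_width': 1.0042154631633564}
```

View pics/s0.png

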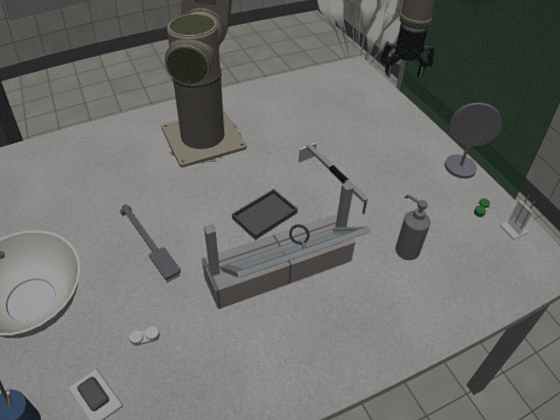

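View pics/t0.png

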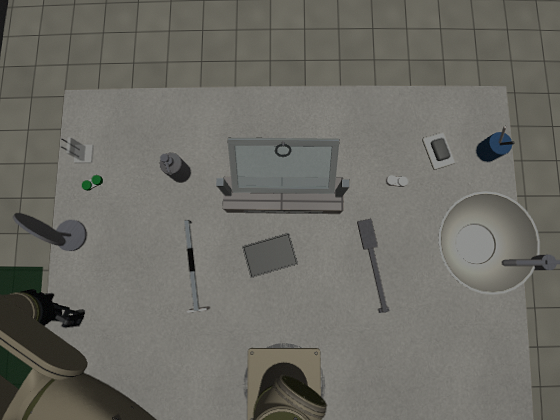

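The scene view shows the pole on the robot's left: hook end near (364,208), sleeve (340,174), foot (308,153). The ring is at (299,235). In the top view the pole runs from (188,222) to (198,309), the ring is at (283,150) and the bottle at (173,165). The brush is on the right.

Run:
```python
from h import *
s=cv2.imread('pics/s0.png');t=cv2.imread('pics/t0.png')
def c(im,x,y,w,h,k): return cv2.resize(im[y:y+h,x:x+w],None,fx=k,fy=k,interpolation=cv2.INTER_CUBIC)
A=c(s,290,140,80,75,5);B=c(s,260,210,80,45,5)
C=c(t,175,215,40,100,6)[:, :240];D=c(t,255,135,60,30,6)
o=np.zeros((600,800,3),np.uint8);o[:375,:400]=A;o[375:600,:400]=B;o[:600,400:640]=C
o[:108,640:800]=cv2.resize(D,(160,80)) [:0].sum() if 0 else 0
D=c(t,263,135,40,30,4);o[:120,640:800]=D
o=np.clip(o.astype(int)*1.8,0,255).astype(np.uint8)
cv2.imwrite('pics/c0.png',o)
```

```text
(no output)
```

View pics/c0.png

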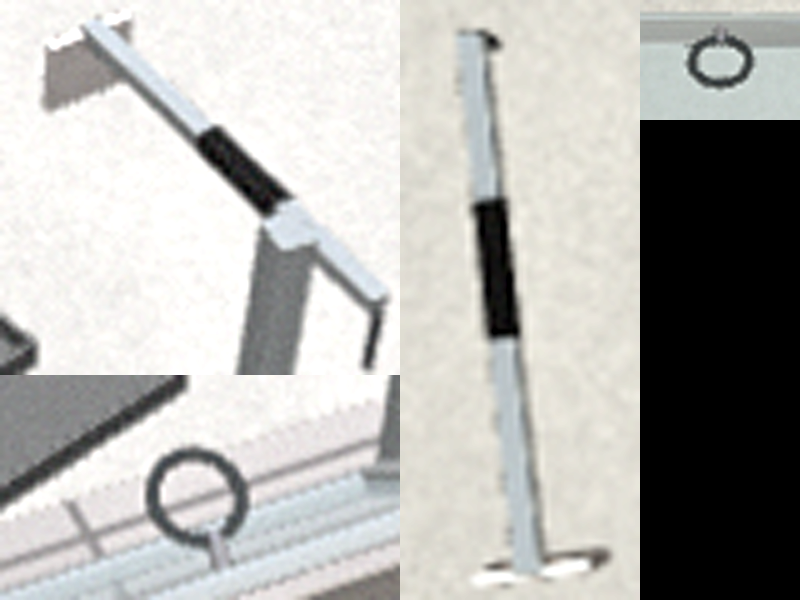

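The crops give the sleeve ends in top as (190.0,248.3) and (192.2,271.2). Bar ends are (186.7,220.5) and (196.7,310.8). The ring centre is at top (283,150.5) and scene (299.4,234.4).

Run:
```python
from h import *
for uv in[(190,248.3),(192.2,271.2),(191.1,259.7)]:print('sleeve',plane('t0.png',uv,60))
f=plane('t0.png',(186.7,220.5),59);b=plane('t0.png',(196.7,310.8),59);print(f,b,np.linalg.norm(f-b),np.degrees(np.arctan2(*(f-b)[1::-1])))
print('sleeve scene',plane('s0.png',(339,174),60), 'hook', plane('s0.png',(290+380/5,140+298/5),59))
p,e=tri('t0.png',(283,150.5),'s0.png',(299.4,234.4));print('ring',p,e)
# flap posts, sill: near posts tops top view
for uv in[(224,181),(342,181)]:print('post',plane('t0.png',uv,230))
for uv in[(222,212),(343,211)]:print('sill front',plane('t0.png',uv,80))
print('bottle',tri('t0.png',(170,158),'s0.png',(420,205)))
s=r.read_state();from scipy.spatial.transform import Rotation as R
print(s['eef_pos']);print(np.round(R.from_euler('xyz',s['orientation'],degrees=True).as_matrix(),3))
```

```text
sleeve [406.06868166 278.50038861  60.        ]
sleeve [338.37409099 269.86224364  60.        ]
sleeve [372.23872264 274.1575757   60.        ]
[489.84456589 291.47771136  59.        ] [223.52316971 253.60964684  59.        ] 269.0001419529737 8.092602018073936
sleeve scene [380.18563679 274.79617767  60.        ] hook [496.07670674 291.84778876  59.        ]
ring [655.85216116  -0.72466931 227.58918374] 2.136041136780115
post [573.28261136 152.5438286  230.        ]
post [ 571.86419287 -154.94338937  230.        ]
sill front [512.51383639 181.22345145  80.        ]
sill front [ 514.31841729 -177.11580232   80.        ]
bottle (array([654.01606362, 318.62435104, 176.46214204]), np.float64(8.868398147318992))
[254.09252038 542.96988021 230.32509631]
[[-0.001 -0.906  0.424]
 [-0.002  0.424  0.906]
 [-1.     0.    -0.002]]
```

```bash
cat >> h.py <<'E'
from scipy.spatial.transform import Rotation as R
def go(p,bar_yaw,pitch=0):
    "shift (m) and turn (deg) in tool axes from measured pose to TCP p, bar heading bar_yaw, tool down"
    s=r.read_state(); M=R.from_euler('xyz',s['orientation'],degrees=True)
    a=np.radians(bar_yaw); z=np.array([-np.sin(a),np.cos(a),0]); x=np.array([0,0,-1.]); y=np.cross(z,x)
    W=R.from_rotvec(np.radians(pitch)*z)*R.from_matrix(np.c_[x,y,z])
    print('t',round(s['time_s'],2),'pos',s['eef_pos'].round(1),'F',s['wrist_force'].round(1),'g',round(s['gripper_width'],3))
    print('shift',(M.inv().apply(np.array(p)-s['eef_pos'])/1000).round(4),'turn',np.degrees((M.inv()*W).as_rotvec()).round(2))
E
python3 -m jog '[[[0.0,-0.044,-0.039],[-8,0,0]],[[0.0,-0.075,-0.066],[-16,0,0]],[[0.02,-0.11,-0.097],[-24,0,0]],[[0.04,-0.15,-0.13],[-33,0,0]],[[0.05,-0.18,-0.165],[-33.2,0,0]]]' 1 60
python3 -c "
from h import *
go((372,274,150),8.1)"
```

```text
time_s: 0.6
eef_pos: [345.5, 322.5, 181.5]
orientation: [121.5, 89.9, -140.0]
wrist_force: [0.6, 0.6, 0.4]
gripper_width: 1.001
t 0.6 pos [345.5 322.5 181.5] F [0.6 0.6 0.4] g 1.001
shift [ 0.0315 -0.0192 -0.0519] turn [ 0.33 -0.03 -0.06]
```

```bash
python3 -m jog '[[[0.015,-0.01,-0.025],[0,0,0]],[[0.032,-0.019,-0.052],[0,0,0]],[[0.032,-0.019,-0.052],[0,0,0]],[[0.032,-0.019,-0.052],[0,0,0]]]'
python3 -c "
from h import *
im=cap('wrist','w1.png');print(np.round(np.load('pics/w1.png.npz')['T'],2).tolist())
go((372,274,33),8.1)"
```

```text
time_s: 1.0
eef_pos: [371.3, 275.0, 150.5]
orientation: [98.4, 89.9, -163.6]
wrist_force: [-0.1, -0.1, 0.8]
gripper_width: 0.998
[[-0.14, 0.94, 0.31, 292.3], [0.99, 0.13, 0.04, 264.82], [0.0, 0.31, -0.95, 293.27], [0.0, 0.0, 0.0, 1.0]]
t 1.05 pos [371.4 275.8 151.2] F [-0.2  0.7 -0.3] g 1.003
shift [ 0.1182 -0.0003 -0.0019] turn [-0.02  0.02 -0.01]
```

View pics/w1.png

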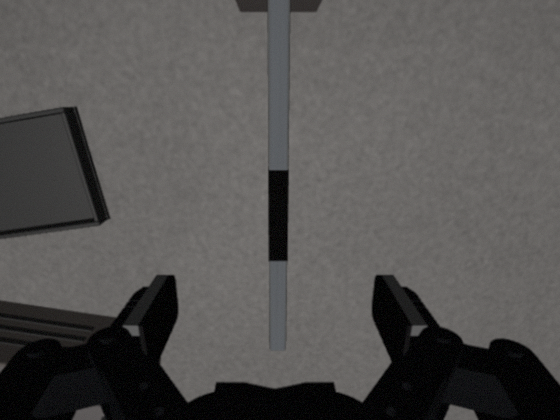

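The bar is vertical and centred between the fingers, with the sleeve at rows 171–260 and column 278.5, and the front end at row 350.

```bash
python3 -c "
from h import *
for uv in[(278.5,171),(278.5,260),(278,350),(278.5,100)]:print(plane('w1.png',uv,59))
f=plane('w1.png',(278,350),59)
b=plane('w1.png',(278.5,100),59);print(np.degrees(np.arctan2(*(f-b)[1::-1])))"
```

```text
[339.17351116 274.48642324  59.        ]
[407.04488136 284.33843966  59.        ]
[490.12108041 295.98896123  59.        ]
[292.34402958 267.69777606  59.        ]
8.14069761917422
```

```bash
python3 -m jog '[[[0.04,0,0.001],[0,0,0]],[[0.08,0,0.001],[0,0,0]],[[0.105,-0.001,0.001],[0,0,0]],[[0.118,-0.001,0.001],[0,0,0]],[[0.118,-0.001,0.001],[0,0,0]]]' 
python3 -m jog '[[[0,0,0],[0,0,0]],[[0,0,0],[0,0,0]],[[0,0,0],[0,0,0]],[[0,0,0],[0,0,0]],[[0,0,0],[0,0,0]]]' 0 60
python3 -m jog '[[[0,0,0],[0,0,0]],[[0,0,0],[0,0,0]],[[0,0,0],[0,0,0]],[[0,0,0],[0,0,0]],[[0,0,0],[0,0,0]]]' 0 60
```

```text
time_s: 1.55
eef_pos: [371.1, 276.8, 31.8]
orientation: [109.6, 89.8, -152.2]
wrist_force: [-1.2, 0.4, -0.0]
gripper_width: 1.001
time_s: 2.05
eef_pos: [372.8, 276.8, 33.6]
orientation: [-65.5, 89.9, 32.6]
wrist_force: [0.8, 1.1, 5.0]
gripper_width: 0.148
time_s: 2.55
eef_pos: [372.9, 276.7, 33.6]
orientation: [-82.1, 89.9, 16.1]
wrist_force: [-0.7, -2.2, 5.2]
gripper_width: 0.15
```

```bash
python3 -m jog '[[[-0.02,0,0],[0,0,0]],[[-0.06,0,0],[0,0,0]],[[-0.1,0,0],[0,0,0]],[[-0.14,0,0],[0,0,0]],[[-0.18,0,0],[0,0,0]]]'
python3 -m jog '[[[-0.04,0,0],[0,0,0]],[[-0.08,0,0],[0,0,0]],[[-0.095,0,0],[0,0,0]],[[-0.095,0,0],[0,0,0]],[[-0.095,0,0],[0,0,0]]]'
python3 -c "
from h import *
go((530,-1,304),0)"
```

```text
time_s: 3.05
eef_pos: [371.8, 276.3, 213.9]
orientation: [102.7, 89.9, -159.1]
wrist_force: [0.3, 0.5, -1.6]
gripper_width: 0.151
time_s: 3.55
eef_pos: [372.0, 276.3, 305.9]
orientation: [111.9, 89.9, -150.0]
wrist_force: [0.5, 0.8, -2.4]
gripper_width: 0.151
t 3.55 pos [372.  276.3 305.9] F [ 0.5  0.8 -2.4] g 0.151
shift [ 0.0019 -0.1173 -0.2969] turn [ 8.11 -0.06 -0.13]
```

```bash
python3 -m jog '[[[0,-0.012,-0.03],[2,0,0]],[[0,-0.027,-0.068],[4,0,0]],[[0,-0.042,-0.106],[6,0,0]],[[0.001,-0.057,-0.144],[8,0,0]],[[0.001,-0.072,-0.182],[8.1,0,0]]]'
python3 -c "
from h import *
go((530,-1,304),0)"
```

```text
time_s: 4.05
eef_pos: [468.6, 105.0, 303.4]
orientation: [95.6, 89.7, -174.4]
wrist_force: [0.5, 0.4, -1.0]
gripper_width: 0.151
t 4.05 pos [468.6 105.  303.4] F [ 0.5  0.4 -1. ] g 0.151
shift [-0.0009 -0.0614 -0.1059] turn [-0.05 -0.03 -0.29]
```

```bash
python3 -m jog '[[[0,-0.02,-0.034],[0,0,0]],[[0,-0.04,-0.07],[0,0,0]],[[-0.001,-0.058,-0.1],[0,0,0]],[[-0.001,-0.0614,-0.106],[0,0,0]],[[-0.001,-0.0614,-0.106],[0,0,0]]]'
python3 -m jog '[[[0,0,0],[0,0,0]],[[0,0,0],[0,0,0]]]'
python3 - <<'E'
from h import *
a=cap('wrist','w2.png');b=cap('top','t2.png');c=cap('scene','s2.png')
o=np.zeros((600,800,3),np.uint8)
def cr(im,x,y,w,h,k): return cv2.resize(im[y:y+h,x:x+w],None,fx=k,fy=k,interpolation=cv2.INTER_CUBIC)
o[:300,:400]=cr(a,180,270,200,150,2);o[300:600,:400]=cr(c,260,180,80,60,5);o[:300,400:]=cr(b,243,125,80,60,5)
o[300:600,400:]=cr(c,200,120,200,150,2)
cv2.imwrite('pics/c2.png',np.clip(o*1.8,0,255).astype(np.uint8));go((530,-1,304),0)
E
```

```text
time_s: 4.55
eef_pos: [529.9, -0.3, 304.7]
orientation: [83.6, 89.7, 173.5]
wrist_force: [0.2, 0.6, -1.4]
gripper_width: 0.155
time_s: 4.75
eef_pos: [530.1, 1.8, 307.2]
orientation: [70.4, 89.9, 160.5]
wrist_force: [0.3, 0.0, -1.1]
gripper_width: 0.152
t 4.9 pos [530.5   1.6 308.1] F [-0.3  0.8 -1.5] g 0.151
shift [ 0.0041  0.0005 -0.0026] turn [0.1  0.01 0.01]
```

View pics/c2.png

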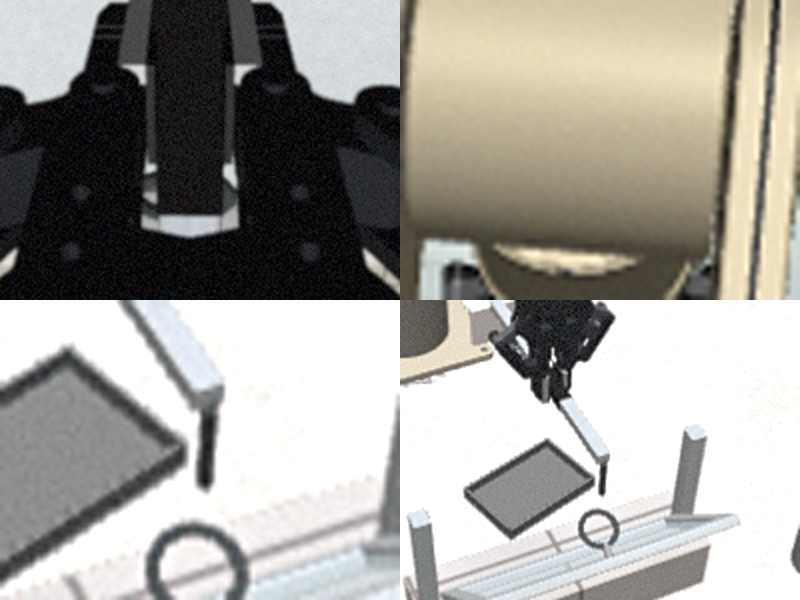

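The scene crop shows the hook tip at about (301,217.4), above and just short of the ring at (299.4,234.4). In the wrist view the ring (col ~274.5) is centred under the bar (col ~275).

Run:
```python
from h import *
print('hook tip ray at x=650.5:')
o,d=ray('s2.png',(301,217.4)); print(o+d*(650.5-o[0])/d[0]); print('at y=1.6',o+d*(1.6-o[1])/d[1]); 
p=np.array([650.5,1.6,274.5]);k=(p-o)@d;print('miss',p-(o+d*k))
o,d=ray('s0.png',(299.4,234.4));p=np.array([656,0,227.6]);k=(p-o)@d;print('ring miss',p-(o+d*k))
w=np.load('pics/w2.png.npz')
for q in[(650.5+4,1.6,274.5+59),(656,0,227.6),(656,-16,227.6),(656,16,227.6)]:
    T=np.linalg.inv(w['T']);print(cv2.projectPoints(np.array([q]),cv2.Rodrigues(T[:3,:3])[0],T[:3,3],w['K'],w['d'])[0].ravel())
```

```text
hook tip ray at x=650.5:
[650.5          4.055026   272.14187334]
at y=1.6 [654.66489851   1.6        277.42165045]
miss [-1.50161355 -1.56989032  0.4545545 ]
ring miss [-0.16919868 -0.30572514 -0.00796667]
[271.35457999 510.23572648]
[270.29645545 365.56800389]
[250.63962952 365.52877141]
[289.95086981 365.57040127]
```

```bash
python3 -m jog '[[[0.01,-0.004,-0.001],[0,0,0]],[[0.02,-0.004,-0.001],[0,0,0]],[[0.03,-0.004,-0.001],[0,0,0]],[[0.045,-0.004,-0.001],[0,0,0]],[[0.045,-0.004,-0.001],[0,0,0]]]'
python3 -m jog '[[[0.008,0,0],[0,0,0]],[[0.016,0,0],[0,0,0]],[[0.024,0,0],[0,0,0]],[[0.024,0,0],[0,0,0]],[[0.024,0,0],[0,0,0]]]'
python3 - <<'E'
from h import *
c=cap('scene','s3.png');a=cap('wrist','w3.png')
o=np.zeros((400,800,3),np.uint8)
def cr(im,x,y,w,h,k): return cv2.resize(im[y:y+h,x:x+w],None,fx=k,fy=k,interpolation=cv2.INTER_CUBIC)
o[:,:400]=cr(c,265,195,80,80,5);o[:,400:]=cr(a,200,320,100,100,4)
cv2.imwrite('pics/c3.png',np.clip(o*1.8,0,255).astype(np.uint8));go((534,1,239),0)
E
```

```text
time_s: 5.4
eef_pos: [533.2, -0.2, 259.4]
orientation: [84.2, 89.7, 174.2]
wrist_force: [-0.0, 0.3, -1.7]
gripper_width: 0.15
time_s: 5.9
eef_pos: [534.7, -0.4, 238.9]
orientation: [88.0, 90.0, 178.0]
wrist_force: [-0.9, 0.4, -1.5]
gripper_width: 0.152
t 6.0 pos [ 5.351e+02 -4.000e-01  2.395e+02] F [-0.1  0.2 -1.7] g 0.148
shift [0.0005 0.0011 0.0014] turn [ 0.02 -0.    0.04]
```

View pics/c3.png

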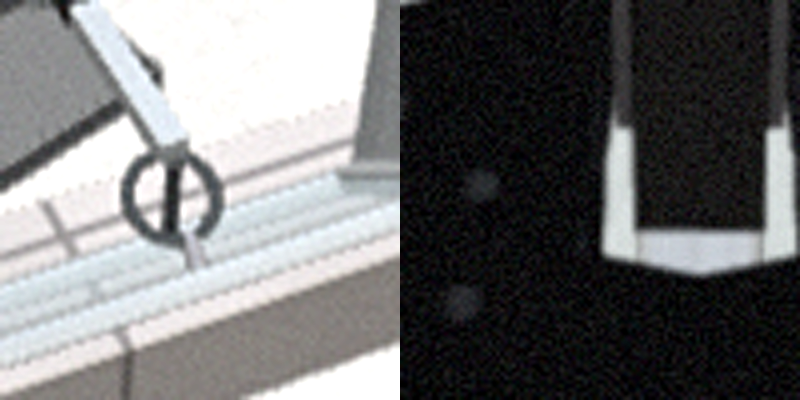

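The hook shaft sits inside the ring at crop (172,165–235), passing behind the near wire, so it is through. Next I pull along the arc, gently.

```bash
python3 -m jog '[[[0,0.009,0],[0,0,0]],[[-0.005,0.018,0],[0,0,0]],[[-0.0105,0.028,0],[0,0,0]],[[-0.0145,0.038,0],[0,0,0]],[[-0.018,0.047,0],[0,0,0]]]'
python3 -m jog '[[[-0.002,0.008,0],[0,0,0]],[[-0.004,0.016,0],[0,0,0]],[[-0.005,0.024,0],[0,0,0]],[[-0.0065,0.035,0],[0,0,0]],[[-0.008,0.047,0],[0,0,0]]]'
python3 - <<'E'
from h import *
go((421,1,265),0)
c=cap('scene','s4.png')
def cr(im,x,y,w,h,k): return cv2.resize(im[y:y+h,x:x+w],None,fx=k,fy=k,interpolation=cv2.INTER_CUBIC)
cv2.imwrite('pics/c4.png',np.clip(cr(c,200,130,190,150,4)*1.8,0,255).astype(np.uint8))
E
```

```text
time_s: 6.5
eef_pos: [487.0, -0.4, 257.8]
orientation: [-94.4, 89.9, -4.4]
wrist_force: [3.1, 0.6, -3.1]
gripper_width: 0.146
time_s: 7.0
eef_pos: [440.1, -0.4, 264.8]
orientation: [72.3, 90.0, 162.3]
wrist_force: [2.3, -1.0, -3.0]
gripper_width: 0.152
t 7.0 pos [ 4.401e+02 -4.000e-01  2.648e+02] F [ 2.3 -1.  -3. ] g 0.152
shift [-0.0002  0.0191  0.0014] turn [ 0.02  0.01 -0.02]
```

View pics/c4.png

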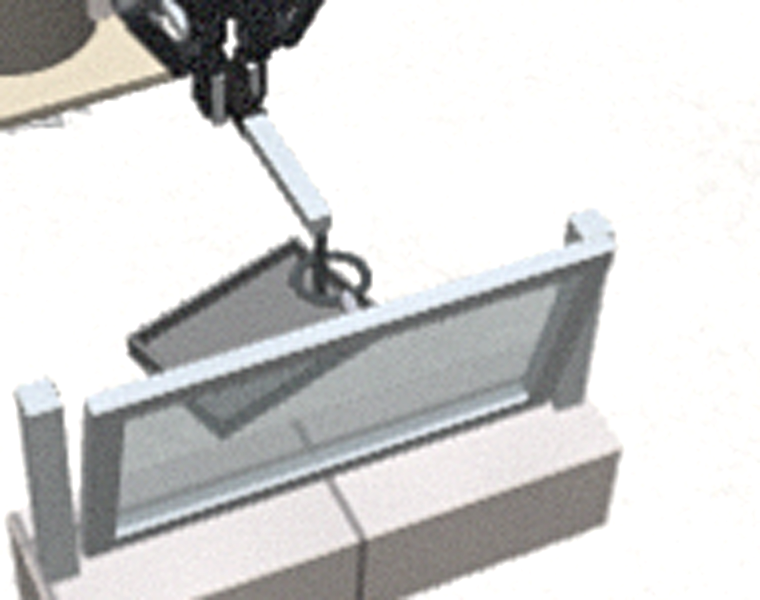

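The ring follows the hook at crop (325,275), and the flap is most of the way up. I continue, creeping.

```bash
python3 -m jog '[[[0,0.008,0],[0,0,0]],[[0,0.016,0],[0,0,0]],[[0.0005,0.023,0],[0,0,0]],[[0.001,0.029,0],[0,0,0]],[[0.001,0.031,0],[0,0,0]]]'
python3 -m jog '[[[0,0.003,0],[0,0,0]],[[0.001,0.006,0],[0,0,0]],[[0.001,0.007,0],[0,0,0]],[[0.001,0.007,0],[0,0,0]]]'
python3 - <<'E'
from h import *
go((400,1,262),0)
c=cap('scene','s5.png');b=cap('top','t5.png')
def cr(im,x,y,w,h,k): return cv2.resize(im[y:y+h,x:x+w],None,fx=k,fy=k,interpolation=cv2.INTER_CUBIC)
o=np.zeros((600,800,3),np.uint8);o[:300]=cr(c,200,170,200,75,4);o[300:]=cr(b,190,140,200,75,4)
cv2.imwrite('pics/c5.png',np.clip(o*1.8,0,255).astype(np.uint8))
E
```

```text
time_s: 7.55
eef_pos: [409.3, -0.4, 263.9]
orientation: [83.8, 90.0, 173.8]
wrist_force: [2.8, 0.1, -3.6]
gripper_width: 0.15
time_s: 7.95
eef_pos: [402.7, -0.4, 263.0]
orientation: [92.0, 90.0, -178.0]
wrist_force: [0.8, 0.6, -2.4]
gripper_width: 0.151
t 7.95 pos [ 4.027e+02 -4.000e-01  2.630e+02] F [ 0.8  0.6 -2.4] g 0.151
shift [0.001  0.0027 0.0014] turn [ 0.02 -0.   -0.01]
```

View pics/c5.png

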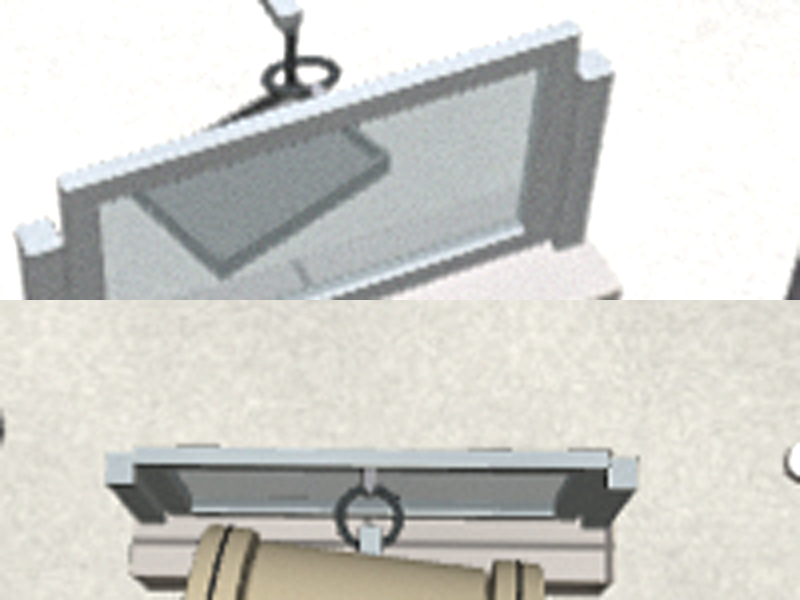

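The flap rail is now nearly in line with the post tops. The ring is at top (282.2,194.7) and scene about (275,189).

Run:
```python
from h import *
print(plane('t5.png',(282.2,194.7),250),tri('t5.png',(282.2,194.7),'s5.png',(200+301/4,170+75/4)))
for v in(449,466):print('rail',plane('t5.png',(190+360/4,140+(v-300)/4),265))
for v in(452,478):print('post',plane('t5.png',(190+620/4,140+(v-300)/4),230))
```

```text
[5.32566267e+02 3.10463007e-01 2.50000000e+02] (array([533.31765354,   1.29793222, 248.07704059]), np.float64(2.0766885266703476))
rail [574.44706976   5.58822075 265.        ]
rail [563.52002787   5.59582182 265.        ]
post [ 579.81484792 -162.94833633  230.        ]
post [ 562.55250274 -162.49789966  230.        ]
```

```bash
python3 -m jog '[[[0,0.002,0],[0,0,0]],[[0.001,0.004,0],[0,0,0]],[[0.001,0.005,0],[0,0,0]],[[0.001,0.005,0],[0,0,0]],[[0.001,0.005,0],[0,0,0]]]'
```

```text
time_s: 8.55
eef_pos: [401.0, -0.5, 262.6]
orientation: [-90.5, 89.5, -0.5]
wrist_force: [22.6, 0.0, -10.2]
gripper_width: 0.151
```

The force rise of 22 N shows the flap is on its stop. I slacken forward, then lift out.

```bash
python3 -m jog '[[[0,-0.006,0],[0,0,0]],[[0,-0.012,0],[0,0,0]],[[0,-0.013,0],[0,0,0]],[[0,-0.013,0],[0,0,0]]]'
python3 -m jog '[[[-0.01,0,0],[0,0,0]],[[-0.02,0,0],[0,0,0]],[[-0.03,0,0],[0,0,0]],[[-0.045,0,0],[0,0,0]],[[-0.06,0,0],[0,0,0]]]'
python3 - <<'E'
from h import *
c=cap('scene','s6.png');b=cap('top','t6.png');go((373,277,305),8.1)
def cr(im,x,y,w,h,k): return cv2.resize(im[y:y+h,x:x+w],None,fx=k,fy=k,interpolation=cv2.INTER_CUBIC)
o=np.zeros((600,800,3),np.uint8);o[:300]=cr(c,200,150,200,75,4);o[300:]=cr(b,190,140,200,75,4)
cv2.imwrite('pics/c6.png',np.clip(o*1.8,0,255).astype(np.uint8))
E
```

```text
time_s: 8.95
eef_pos: [410.7, -0.4, 261.8]
orientation: [88.3, 89.9, 178.3]
wrist_force: [-1.2, 1.1, -2.1]
gripper_width: 0.15
time_s: 9.45
eef_pos: [410.9, -0.4, 323.7]
orientation: [-97.0, 90.0, -7.0]
wrist_force: [0.2, 0.3, -1.2]
gripper_width: 0.152
t 9.55 pos [412.   -0.6 325.4] F [-0.3  0.7 -0.9] g 0.155
shift [0.02   0.039  0.2776] turn [-8.08 -0.06  0.27]
```

View pics/c6.png

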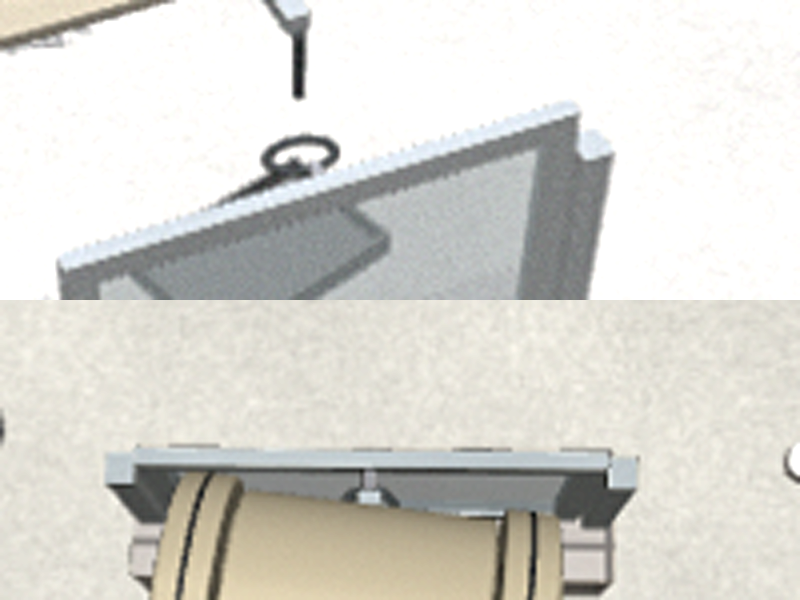

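The hook is free above the ring and the flap stays shut. I carry the pole back to where it stood.

```bash
python3 -m jog '[[[0,0.02,0.02],[0,0,0]],[[0,0.035,0.055],[-2,0,0]],[[0,0.039,0.095],[-4,0,0]],[[0,0.039,0.135],[-6,0,0]],[[0,0.039,0.175],[-8.1,0,0]]]'
python3 -c "
from h import *
go((373,277,250),8.1)"
```

```text
time_s: 10.05
eef_pos: [371.4, 176.0, 322.1]
orientation: [-89.9, 90.0, 8.3]
wrist_force: [0.8, -0.4, -0.7]
gripper_width: 0.15
t 10.05 pos [371.4 176.  322.1] F [ 0.8 -0.4 -0.7] g 0.15
shift [ 0.0721 -0.0159  0.0997] turn [0.08 0.   0.04]
```

```bash
python3 -m jog '[[[0,-0.005,0.035],[0,0,0]],[[0.01,-0.01,0.07],[0,0,0]],[[0.03,-0.016,0.095],[0,0,0]],[[0.055,-0.016,0.0997],[0,0,0]],[[0.072,-0.016,0.0997],[0,0,0]]]'
python3 -m jog '[[[0.035,0,0],[0,0,0]],[[0.07,0,0],[0,0,0]],[[0.105,0,0],[0,0,0]],[[0.14,0,0],[0,0,0]],[[0.16,0,0],[0,0,0]]]'
python3 -m jog '[[[0.015,0,0],[0,0,0]],[[0.025,0,0],[0,0,0]],[[0.025,0,0],[0,0,0]],[[0.025,0,0],[0,0,0]]]'
python3 - <<'E'
from h import *
c=cap('scene','s7.png');go((373,277,33.6),8.1)
cv2.imwrite('pics/c7.png',np.clip(cv2.resize(c[120:230,280:390],None,fx=5,fy=5,interpolation=cv2.INTER_CUBIC)*1.8,0,255).astype(np.uint8))
E
```

```text
time_s: 10.55
eef_pos: [372.6, 276.4, 247.8]
orientation: [108.4, 89.9, -153.4]
wrist_force: [-0.7, -0.2, -1.9]
gripper_width: 0.15
time_s: 11.05
eef_pos: [371.7, 274.5, 86.5]
orientation: [112.3, 89.8, -149.6]
wrist_force: [-0.3, -0.2, -1.7]
gripper_width: 0.151
time_s: 11.45
eef_pos: [373.8, 275.7, 65.5]
orientation: [-71.6, 90.0, 26.5]
wrist_force: [-0.4, -0.3, -1.7]
gripper_width: 0.152
t 11.5 pos [374.2 275.9  66. ] F [ 0.3  0.  -1.4] g 0.149
shift [0.0324 0.0011 0.0012] turn [0.02 0.03 0.08]
```

View pics/c7.png

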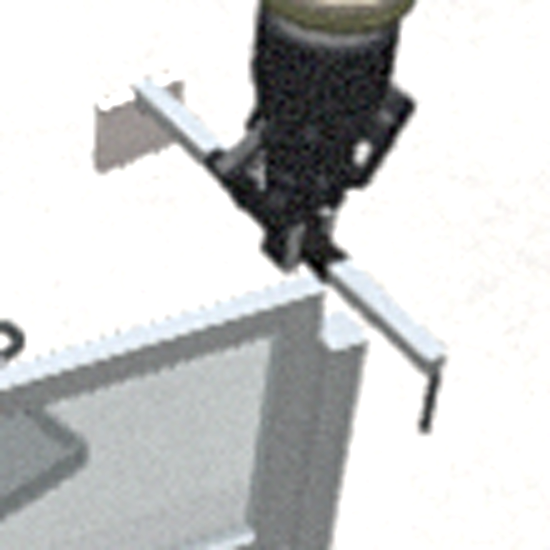

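The pole is held level about 32 mm above its place. I lower it onto the surface, watching the force.

```bash
python3 -m jog '[[[0.01,0,0],[0,0,0]],[[0.02,0,0],[0,0,0]],[[0.027,0,0],[0,0,0]],[[0.028,0,0],[0,0,0]],[[0.028,0,0],[0,0,0]]]'
python3 -m jog '[[[0.001,0,0],[0,0,0]],[[0.002,0,0],[0,0,0]],[[0.003,0,0],[0,0,0]],[[0.004,0,0],[0,0,0]],[[0.004,0,0],[0,0,0]]]'
python3 -m jog '[[[0,0,0],[0,0,0]],[[0,0,0],[0,0,0]]]'
```

```text
time_s: 12.0
eef_pos: [373.1, 275.3, 36.4]
orientation: [111.9, 89.9, -150.0]
wrist_force: [-0.0, -0.0, -1.7]
gripper_width: 0.153
time_s: 12.5
eef_pos: [373.8, 275.8, 33.6]
orientation: [-56.7, 90.0, 41.5]
wrist_force: [-3.0, -0.6, 3.6]
gripper_width: 0.153
time_s: 12.7
eef_pos: [373.8, 275.8, 33.6]
orientation: [-61.8, 90.0, 36.3]
wrist_force: [-2.7, 0.1, 5.8]
gripper_width: 0.151
```

Contact came at the original height (33.6). I open the gripper and retreat upward.

```bash
python3 -m jog '[[[0,0,0],[0,0,0]],[[0,0,0],[0,0,0]],[[0,0,0],[0,0,0]],[[0,0,0],[0,0,0]],[[0,0,0],[0,0,0]]]' 1
python3 -m jog '[[[0,0,0],[0,0,0]],[[-0.01,0,0],[0,0,0]],[[-0.03,0,0],[0,0,0]],[[-0.06,0,0],[0,0,0]],[[-0.1,0,0],[0,0,0]]]'
python3 -m jog '[[[-0.04,0,0],[0,0,0]],[[-0.08,0,0],[0,0,0]],[[-0.1,0,0],[0,0,0]],[[-0.1,0,0],[0,0,0]],[[-0.1,0,0],[0,0,0]]]'
python3 - <<'E'
from h import *
c=cap('scene','s8.png');go((373,277,233),8.1)
cv2.imwrite('pics/c8.png',np.clip(cv2.resize(c[110:270,190:440],None,fx=3,fy=3,interpolation=cv2.INTER_CUBIC)*1.8,0,255).astype(np.uint8))
E
```

```text
time_s: 13.2
eef_pos: [373.5, 275.5, 32.9]
orientation: [114.2, 90.0, -147.7]
wrist_force: [-0.5, 0.3, 0.2]
gripper_width: 0.976
time_s: 13.7
eef_pos: [372.2, 274.8, 133.1]
orientation: [112.0, 89.8, -149.9]
wrist_force: [0.1, 0.5, -0.0]
gripper_width: 1.006
time_s: 14.2
eef_pos: [373.7, 275.6, 233.6]
orientation: [-68.1, 89.9, 30.0]
wrist_force: [-0.9, -0.7, -0.7]
gripper_width: 1.001
t 14.25 pos [373.1 275.3 232.4] F [ 0.1 -0.8 -0.5] g 0.999
shift [-0.0006 -0.0001  0.0017] turn [ 0.02 -0.02 -0.04]
```

View pics/c8.png

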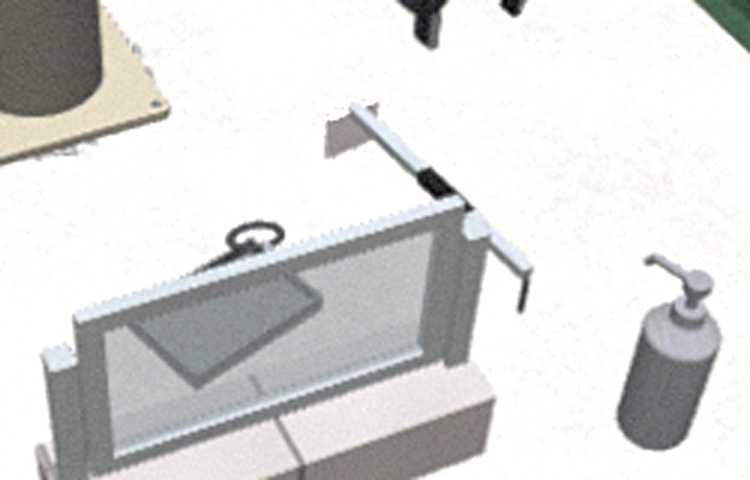

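The pole stands on its foot (350,130) and hook tip (520,308). The flap is upright, the bottle at (670,380) is untouched, and the gripper is clear.

```bash
python3 -c "
from workcell import r
r.job_done()"
```

```text
the job is handed in; nothing more can be done
```

The job is handed in after about 14.3 s of robot time. I saw no failure along the way, but the hand-in gives no verdict.

**What I did:** I gripped the pole at its sleeve, lowered the hook through the ring, and pulled the flap along its arc until it touched the stop. The pull took 2–3 N, with a brief peak of about 23 N at the stop. I then slackened, lifted the hook out, and stood the pole back within a few mm of where I found it.

**Last checks:** The final picture shows the flap upright and the pole standing on its hook tip and foot. The bottle looks unmoved, and the gripper is open about 200 mm above the pole. When I set the pole down, the tool height at contact was 33.6 mm, the same as at pick-up.

**What disagreed:** The wrist and top cameras differed by about 5 mm sideways on the pole and 3–4 mm on the ring, which was within the clearances. I did not measure the final flap angle; I judged the flap shut from the force at the stop and the pictures.

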